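# Open the double-latched hood of a drum sander

### The job

The abrasive on the drum sander is due for a change, so open its hood: turn the red T-handle to release the latch, ease the hood up until the hidden safety catch stops it, then feel along behind the lip for the catch's tongue, push it aside and lift the hood past it until it stands open by itself at 50 degrees or more. Handle the catch and hood gently: do not strain the hood against a latch that still holds, do not bend the catch, do not throw the hood up, and leave the things lying about where they are.

Things in the scene. Friction and masses are not known exactly. Their poses are not given: they have to be found in the camera images.
- sander: Benchtop drum sander fixed on the bench: two grey housings (230 deep, 80 wide, 195 high) 520 mm apart, a white hood between (265 deep, 480 wide, top 185 high). Origin on the bench under its middle; x from front (robot side) to back, y to its left, z up. A grey beam runs across under the hood, set back from its lip: front face at x = -95 mm, top at z = 55 mm.
- hood (a joint): Angle of the hood (rad): 0 shut, grows as its front swings up, stop at 1.2. Hinge line along the sander's y at x = 135, z = 125 mm of its frame, stiff: the hood (0.45 kg, with a helper spring; 2 to 5 N lifts it at the lip) stays where it is left. T-handle released, it rises to about 0.18, where the safety catch stops it. Once 0.25 is passed with the tongue held over, it is free.
- lip (a point): Middle of the lower edge of the hood's front lip, on its front face; moves with the hood; when shut at x = -130, z = 72 mm of the sander's frame, axes as the sander's. The hood's front is a level shelf 65 mm deep (top z = 118 mm) whose front edge is bent down into this upright lip, 3 mm thick, 43 mm high, 480 mm wide.
- gap (a point): Point on the plane of the shut lip, fixed on the sander at x = -130, y = 50, z = 90 mm of its frame, axes as the sander's. Hood raised to the catch, the lip's edge is at x = -135, z = 120 mm: closed fingertips leaning 20 to 45 degrees from upright, pointing forward and down, go in under it and can also lift it. From 70 mm right (-y) to 70 mm left of here only the catch is behind the lip.
- catch_pivot (a point): Nominal upright pivot of the catch, 50 mm from the tongue's front end; shifted in y with it. Push the tongue's front end left (+y): about 2.5 N at first, 4.5 N further on. After 11 to 13 mm of push the hood is free to pass, a hard stop comes at 19 to 22 mm. It springs back when let go: keep it over while the lip is lifted a further 16 mm. Pulling hard on the hood jams it.
- thandle (a joint): Angle of the T-handle latch (rad): 0 locked (bar pointing front to back), grows as it turns clockwise seen from above, stop at 1.4. It releases the hood beyond about 1.1 and stays where it is left (friction 0.12 N m).
- thandle_grip (a point): Middle of the red T-handle's bar, 50 mm long, 10 mm thick, 20 mm high, top 34 mm above the shelf. Moves with the hood; 27 mm behind the lip's front, 90 mm right (-y) of the sander's middle, z = 142 mm when shut. Axes: x along the bar, z up, the turning axis. The hood slopes up from 41 mm behind this point. The hood may be lifted by it.
- offcut: Bystander: piece of light wood, 60 x 120 x 18 mm, lying on the conveyor belt in front of the lip; origin under its middle.
- abrasive_roll: Bystander: upright roll of reddish abrasive, 90 mm across, 100 mm high; origin under its middle.
- glue_bottle: Bystander: upright white glue bottle, 64 mm across, 140 mm high; origin under its middle.
- tongue_range (a point): Middle of the range of the hidden safety catch's tongue, fixed on the sander at x = -120, y = 50, z = 85 mm of its frame (10 mm behind the front of the shut lip), axes as the sander's. The tongue, a yellow upright plate 4 mm thick, z = 68 to 108 mm, reaching from 30 to 4 mm behind the shut lip's front, is mounted in slots: its front end is anywhere up to 28 mm left or right of here. Feel for it.

How it is judged:
By the outcome, as a careful person would: the job done as asked, in the order asked, and still so for the second after the job is handed in, with the robot touching nothing.
It also fails if it takes over 67 s, if anything falls off the work surface, if the arm or the gripper's body presses on something with over 40 N, if the wrist force passes 120 N, or if a joint passes its speed limit or range.

### The arm

A 7-joint arm with a two-finger parallel gripper is mounted at the origin on the work surface. World frame = base frame: x ahead of the robot, y to its left, z up, the work surface at z = 0. Lengths are in m, angles in rad, forces in N, time in s.
With the tool pointing down it reaches from about 0.4 to 0.85 m from the base axis. Payload 10.4 kg.
Tool frame: the origin (TCP) lies midway between the tips of the shut fingers; the grasp point (between the pads) lies 19 mm behind it; z points along the fingers, y is the line along which they close (so a half turn about z gives the same grasp; the last joint's range is limited). The gripper opens to 85 mm and grips with 20 to 120 N. Pads are 22 mm wide; open, the fingers measure 114 mm over their backs; the gripper's body (76 mm by 85 mm) begins 54 mm behind the grasp point. The pads swing forward as they close: fully open they stand 13 mm farther back than shut.
Start: joints at [-1.222, 0.332, -0.065, 1.46, 0.022, 1.35, -0.088], TCP at [0.227, 0.582, 0.193] pointing down, gripper open.
Joint ranges: [-2.6, 2.6], [-0.5, 2.12], [-1.47, 1.34], [0.16, 2.42], [-1.27, 4.41], [0.06, 2.06], [-2.6, 2.6]. Speed limits (rad/s): [2.22, 2.22, 2.79, 2.79, 3.14, 3.14, 3.14].

### API

Orientations are given as a unit quaternion [x, y, z, w].
In Python, from workcell import get_obs, camera, camera_params, hand_in gives the robot as it stands.
- The arm moves only by the tool carry_out, never from a script. Its argument "commands" is a list that holds one entry, the list of rows, each a list of 6 numbers: the shift along the tool's x, y, z in units of 40 mm (1.0 is 40 mm), then the turn, a rotation vector about the tool's x, y, z in units of 6 degrees (1.0 is 6 degrees). In form: [[[x, y, z, ax, ay, az], ...]]. A call has 1 to 20 rows; each row shifts and turns the commanded pose from where the row before left it, along the tool's axes as they then stand; what a row does not reach is not made up. A row lasts 1/12 s, in which the tool goes at most 41.7 mm and 7.16 degrees, less where a joint would pass 70% of its speed; a pose out of reach is approached as far as the arm can. A call is refused whole if a number of a shift passes 1 or a number of a turn 1, either way. A call with a gripper value outside its range is refused whole. "hand" is the closure, from -1 (fully open) to 1 (shut), set as the call begins (left out, the last holds). The fingers move at their own pace and stop on an object; "force" is the grip in N (left out, the last holds). Time passes only in rows, so rows that do not move let the fingers close. It gives the time, the measured TCP pose, the force, the opening and the grip force at its end, in the units of the state.
- get_obs(): the state, without advancing time (a new reading comes with each control period).
- camera(name): name is "scene" or "top"; returns the picture (420x560x3 uint8, red, green, blue); there is no depth.
- camera_params(name): a dict with "mtx" (3x3 intrinsics, pixels), "R" (3x3) and "t" (3): a world point X has camera coordinates R X + t. Camera axes: x right, y down, z forward; pixel columns grow to the right and rows downward; lengths in m; the calibration is good to about 2 mm. A picture is of the moment at which its call begins. camera_params takes no time and is no camera call.
- hand_in(): hands the job in; it is judged then, once.
The state is a dict: "clock": time; "joint_pos": joint angles; "joint_velocities": joint speeds; "tau": joint torques, N m; "position": TCP position; "ee_rot": TCP orientation; "ft_force": force on the tool from outside, world axes, zero at the start; "torque": the same for the moment, N m; "grip_width": opening from 0.0 (shut) to 1.0 (fully open); "grasp_force": force on a finger pad.
Only numpy, scipy, OpenCV 4.12 (cv2) and the standard library are available. Lean on these libraries where they do the work, as an engineer would, in place of code of your own. Each camera call takes 0.05 s, during which the arm holds its last target. There are 200 camera calls.

## Working session

There is one attempt and no reset: what is moved stays moved. The work goes in short steps, Python scripts to look and compute and a tool call to move; the robot and the scene stay as the last step left them, time stands still between calls to the robot, and variables do not carry over. Pictures are saved under pics/ and viewed, at most 10 in all, crops included, and the job is handed in when it is done.

Besides the shell and the picture viewer there is one more tool, called after "Call:" as name(argument=value, ...) on one line, values as JSON. carry_out: Moves the arm, as the interface text tells. Its arguments: {"type":"object","properties":{"commands":{"type":"array"},"hand":{"type":"number"},"force":{"type":"number"}},"required":["commands"]}

```bash
mkdir -p pics; ls
python3 - <<'E'
from workcell import *
import cv2
o=get_obs();print({k:(v if not hasattr(v,'round') else v) for k,v in o.items()})
for n in("scene","top"):
    cv2.imwrite(f"pics/{n}0.png",camera(n)[:,:,::-1]);print(n,camera_params(n))
E
```

```text
pics
{'clock': 0.0, 'joint_pos': array([-1.22157998,  0.33287701, -0.06471468,  1.46097847,  0.02161541,
        1.34986599, -0.08848356]), 'joint_velocities': array([-1.45877275e-03,  1.91950738e-03,  9.23456566e-04, -8.71250194e-04,
       -3.23456598e-04,  6.24723200e-05,  7.17450699e-04]), 'tau': array([ 8.31738653e-04, -6.25455379e+01,  4.98559582e-02, -3.91595578e+01,
        1.63378625e-02,  1.02359679e-02, -4.45629189e-05]), 'position': array([0.22691381, 0.58188543, 0.19229505]), 'ee_rot': array([ 1.84811831e-01,  9.82773664e-01, -7.10033730e-04, -9.45272089e-05]), 'ft_force': array([-0.02353141, -0.62856877,  0.1023973 ]), 'torque': array([ 0.02341178,  0.00339074, -0.04152871]), 'grasp_force': 0.0, 'grip_width': 1.0029302334798287}
scene {'mtx': array([[383.47483469,   0.        , 281.43627047],
       [  0.        , 383.47483469, 210.50632935],
       [  0.        ,   0.        ,   1.        ]]), 'R': array([[-0.89167691,  0.45265295, -0.00419513],
       [ 0.28765579,  0.55944613, -0.77735074],
       [-0.34952315, -0.69435246, -0.62905344]]), 't': array([ 0.49459181, -0.07553369,  1.25040796])}
top {'mtx': array([[393.96668516,   0.        , 274.5826257 ],
       [  0.        , 393.96668516, 214.83655646],
       [  0.        ,   0.        ,   1.        ]]), 'R': array([[-0.01649512, -0.99964044,  0.02113998],
       [-0.99089153,  0.01351735, -0.13398233],
       [ 0.1336484 , -0.02315748, -0.99075821]]), 't': array([-0.00304899,  0.56275469,  1.02246058])}
```

View pics/scene0.png

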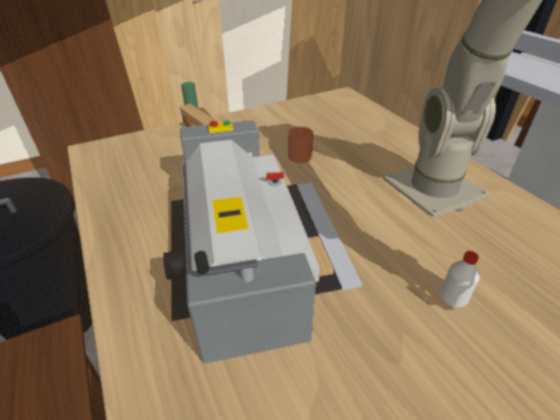

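View pics/top0.png

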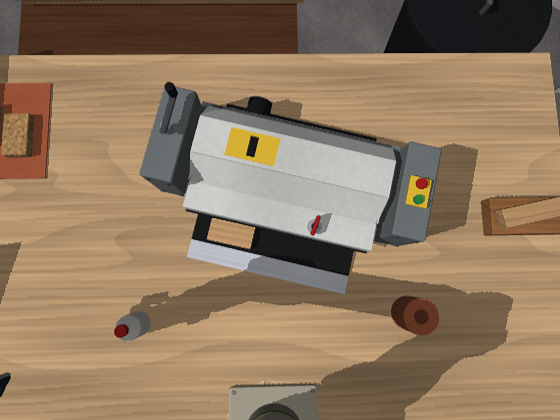

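The top view shows the sander turned about -13°. The shelf's front edge runs from (184,208) to (371,250), with the red T-handle at (315,225), the offcut at (231,233), the roll at (415,315) and the glue bottle at (130,326). The scene view shows the T-handle at (275,176).

```bash
cat > h.py <<'E'
import numpy as np,cv2
from workcell import *
from scipy.spatial.transform import Rotation as R
def ray(n,uv):
    p=camera_params(n);M=np.array(p["R"]);c=-M.T@p["t"]
    d=M.T@np.linalg.inv(p["mtx"])@np.array([uv[0],uv[1],1.]);return c,d
def onz(n,uv,z):
    c,d=ray(n,uv);return c+d*(z-c[2])/d[2]
def proj(n,X):
    p=camera_params(n);q=np.array(p["mtx"])@(np.array(p["R"])@X+p["t"]);return q[:2]/q[2]
def tri(a,b):
    (c,d),(e,f)=a,b
    s=np.linalg.lstsq(np.c_[d,-f],e-c,rcond=None)[0];P=c+d*s[0];Q=e+f*s[1];return (P+Q)/2,np.linalg.norm(P-Q)
E
python3 - <<'E'
from h import *
t=cv2.imread("pics/top0.png");s=cv2.imread("pics/scene0.png")
def redc(im,x0,x1,y0,y1):
    h=cv2.cvtColor(im,cv2.COLOR_BGR2HSV);m=((h[...,0]<8)|(h[...,0]>172))&(h[...,1]>150)&(h[...,2]>90)
    k=np.zeros_like(m);k[y0:y1,x0:x1]=m[y0:y1,x0:x1];p=np.argwhere(k)[:,::-1].astype(float);return p
p=redc(t,295,335,205,245);q=redc(s,255,295,165,190)
c=p.mean(0);print("red top",c,len(p),"scene",q.mean(0),len(q))
print("handle tri",tri(ray("top",c),ray("scene",q.mean(0))),"plane",onz("top",c,.150))
u,sv,vt=np.linalg.svd(p-c);a=onz("top",c+8*vt[0],.15)-onz("top",c-8*vt[0],.15);print("bar yaw",np.degrees(np.arctan2(a[1],a[0])))
# front edge of shelf: last white pixel down each column
pts=[]
g=cv2.cvtColor(t,cv2.COLOR_BGR2GRAY).astype(int)
for x in list(range(200,300,3))+list(range(330,366,3)):
    y=208+(x-184)*42/187
    col=g[int(y)-8:int(y)+10,x];i=np.argmin(np.diff(col));pts.append((x,int(y)-8+i+.5))
pts=np.array(pts);k=np.polyfit(*pts.T,1);r=pts[:,1]-np.polyval(k,pts[:,0]);g_=abs(r)<1.5;k=np.polyfit(*pts[g_].T,1);print(k,g_.sum(),len(pts))
for z in (.118,.072):
  A=onz("top",(200,np.polyval(k,200)),z);B=onz("top",(360,np.polyval(k,360)),z);d=A-B;print(z,A,B,"yaw",np.degrees(np.arctan2(-d[0],d[1])))
for uv in((184,208),(371,251)):print(onz("top",uv,.118))
H=onz("top",c,.150);yaw=np.arctan2(-d[0],d[1]);ex=np.array([np.cos(yaw),np.sin(yaw)]);ey=np.array([-ex[1],ex[0]])
print("handle to edge",(H[:2]-A[:2])@ex)
O=H[:2]-(-.103)*ex-(-.09)*ey;print("origin",O,"yaw",np.degrees(yaw))
cv2.imwrite("pics/z.png",cv2.resize(t[180:300,160:400],None,fx=3.3,fy=3.3,interpolation=cv2.INTER_CUBIC))
E
```

```text
red top [314.97402597 225.07792208] 77 scene [274.95744681 175.4787234 ] 94
handle tri (array([ 0.52127319, -0.10582352,  0.14334022]), np.float64(0.0019329221397449004)) plane [ 0.52138925 -0.10550209  0.15      ]
bar yaw 159.00518585755077
[  0.23587344 163.9200835 ] 46 46
0.118 [0.56372455 0.17513664 0.118     ] [ 0.46427226 -0.219181    0.118     ] yaw -14.155553256140209
0.072 [0.57049301 0.18282075 0.072     ] [ 0.46632674 -0.23018733  0.072     ] yaw -14.155553256140209
[0.57201199 0.21472985 0.118     ]
[ 0.45852106 -0.2462192   0.118     ]
handle to edge 0.022898122413648376
origin [ 0.64327166 -0.0434241 ] yaw -14.155553256140209
```

View pics/z.png

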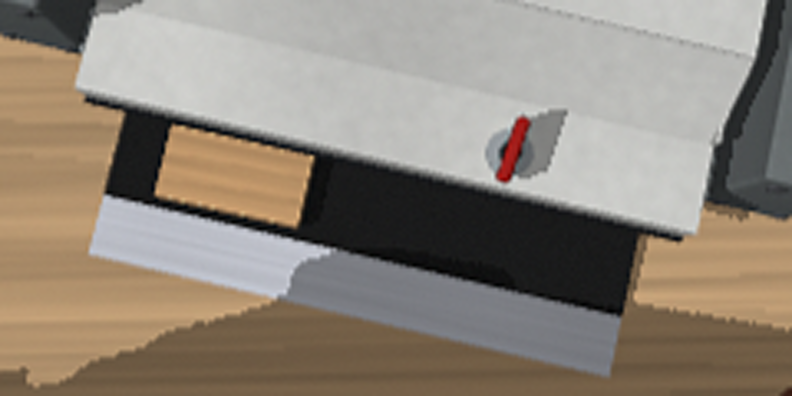

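The zoom shows the handle bar pointing front to back at about (512,150) in the crop. The shelf edge is clear, and only the offcut lies in front, on the left. Corner-to-corner width comes out at 475 mm against the given 480, and triangulated handle height at 143 mm against 142, so the measurements agree. I take the sander origin as (0.642, -0.045) with yaw -14°.

Add to h.py:
```python
YAW=np.radians(-14.);O=np.array([.642,-.045,0])
S=R.from_euler('z',YAW)
def st():
    o=get_obs();q=R.from_quat(o["ee_rot"]);p=S.inv().apply(o["position"]-O)*1e3
    print("t %.2f"%o["clock"],"sander mm",p.round(1),"F sander",S.inv().apply(o["ft_force"]).round(2),"zaxis",S.inv().apply(q.apply([0,0,1])).round(3),"yaxis",S.inv().apply(q.apply([0,1,0])).round(3),"w %.3f g %.1f"%(o["grip_width"],o["grasp_force"]),"j",np.round(o["joint_pos"],2))
    return p,q
def go(target,lean=0,spin=0,pitch=0):
    """units (40mm,6deg) to TCP target (sander mm); lean: tip forward deg; spin: clockwise from above; pitch: follow hood"""
    p,q=st()
    T=S*R.from_euler('y',pitch-lean,degrees=True)*R.from_euler('z',-spin,degrees=True)*R.from_matrix(np.array([[-1,0,0],[0,1,0],[0,0,-1.]]))
    print("shift",(q.inv().apply(S.apply(np.array(target)-p))/40).round(2),"turn",np.degrees((q.inv()*T).as_rotvec()/6).round(2))
```

```text
(no output)
```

Call:
carry_out(commands=[[[0, 0, -1, 0, 0, -0.6], [0, 0, -1, 0, 0, -0.6], [-0.56, -0.74, 0, 0, 0, 0], [-0.56, -0.74, 0, 0, 0, 0], [-0.56, -0.74, 0, 0, 0, 0], [-0.56, -0.74, 0, 0, 0, 0], [-0.56, -0.74, 0, 0, 0, 0], [-0.56, -0.74, 0, 0, 0, 0], [-0.56, -0.74, 0, 0, 0, 0], [-0.56, -0.74, 0, 0, 0, 0], [-0.56, -0.74, 0, 0, 0, 0], [-0.56, -0.74, 0, 0, 0, 0], [-0.56, -0.74, 0, 0, 0, 0], [-0.56, -0.74, 0, 0, 0, 0], [-0.56, -0.74, 0, 0, 0, 0], [-0.56, -0.74, 0, 0, 0, 0], [-0.56, -0.74, 0, 0, 0, 0], [-0.56, -0.74, 0, 0, 0, 0], [-0.5, -0.66, 0, 0, 0, 0], [0, 0, 0, 0, 0, 0]]], hand=-1, force=30)

```text
clock: 1.77
position: [0.4734, -0.0016, 0.2731]
ee_rot: [0.127, 0.992, -0.001, 0.0]
ft_force: [-1.4, -0.4, 0.0]
grip_width: 0.999
grasp_force: 0.0
```

Run:
```python
from h import *
print(S.inv().apply(np.array([.5213,-.106,.15])-O))
go([-103,-90,200])
```

```text
[-0.10235746 -0.08838801  0.15      ]
t 1.77 sander mm [-174.1    1.3  273.1] F sander [-1.24 -0.76  0.02] zaxis [ 0.001 -0.001 -1.   ] yaxis [ 0.01   1.    -0.001] w 0.999 g 0.0 j [-0.64 -0.07  0.52  1.74  0.04  1.47  1.19]
shift [-1.8  -2.26  1.83] turn [-0.01  0.01 -0.1 ]
```

Call:
carry_out(commands=[[[-0.6, -0.75, 0.3, 0, 0, -0.1], [-0.6, -0.75, 0.3, 0, 0, 0], [-0.6, -0.76, 0.4, 0, 0, 0], [0, 0, 0.4, 0, 0, 0], [0, 0, 0.4, 0, 0, 0], [0, 0, 0, 0, 0, 0], [0, 0, 0, 0, 0, 0]]], hand=-0.3)

```text
clock: 2.35
position: [0.5201, -0.0992, 0.2008]
ee_rot: [0.117, 0.993, -0.0, -0.001]
ft_force: [-0.1, 0.4, 0.3]
grip_width: 0.652
grasp_force: 0.0
```

Run:
```python
from h import *
go([-103,-89,128])
im=camera("top")[:,:,::-1];b=camera("scene")[:,:,::-1]
a=cv2.resize(im[180:280,250:380],(390,300),interpolation=2);c=cv2.resize(b[110:210,215:345],(390,300),interpolation=2)
cv2.imwrite("pics/near1.png",np.hstack([a,c]))
```

```text
t 2.35 sander mm [-105.2  -82.1  200.8] F sander [-0.23  0.36  0.31] zaxis [-0.002 -0.    -1.   ] yaxis [-0.009  1.    -0.   ] w 0.652 g 0.0 j [-0.5   0.12  0.66  1.73 -0.08  1.32  1.51]
shift [-0.06 -0.17  1.82] turn [-0.   -0.02  0.08]
```

View pics/near1.png

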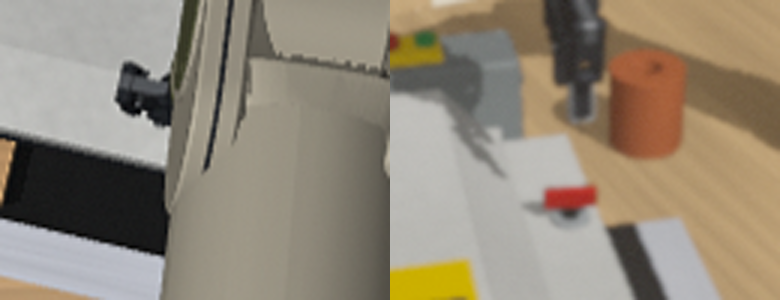

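The arm hides the handle in the top view. The scene view shows the fingers, still 80 mm up, in line above the handle, which sits at (570,195) in the crop. Next I lower and check for side contact.

Call:
carry_out(commands=[[[-0.06, -0.17, 0, 0, 0, 0.08], [0, 0, 0.4, 0, 0, 0], [0, 0, 0.4, 0, 0, 0], [0, 0, 0.4, 0, 0, 0], [0, 0, 0.3, 0, 0, 0], [0, 0, 0.2, 0, 0, 0], [0, 0, 0.1, 0, 0, 0], [0, 0, 0, 0, 0, 0], [0, 0, 0, 0, 0, 0]]])

```text
clock: 3.2
position: [0.5218, -0.1068, 0.1298]
ee_rot: [0.122, 0.993, 0.0, 0.0]
ft_force: [-0.2, 0.2, 0.5]
grip_width: 0.648
grasp_force: 0.0
```

Run:
```python
from h import *
go([-103,-89,128])
b=camera("scene")[:,:,::-1]
cv2.imwrite("pics/near2.png",cv2.resize(b[120:210,215:335],(600,450),interpolation=2))
```

```text
t 3.20 sander mm [-101.7  -89.   129.8] F sander [-0.22  0.11  0.47] zaxis [ 0.001  0.    -1.   ] yaxis [-0.  1.  0.] w 0.648 g 0.0 j [-0.48  0.19  0.67  1.82 -0.13  1.17  1.56]
shift [0.03 0.   0.04] turn [0.   0.01 0.  ]
```

View pics/near2.png

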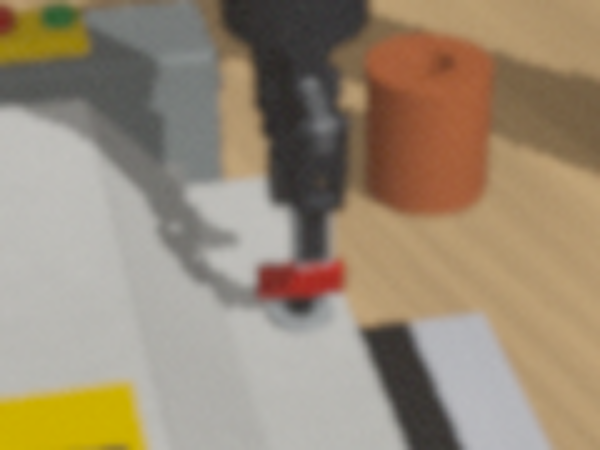

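The near view shows the fingers meeting the image behind the bar (300,280). Before closing I'll project the tool tips to see which finger is visible.

Run:
```python
from h import *
o=get_obs();q=R.from_quat(o["ee_rot"]);p=o["position"]
for n,d in(("tcp",[0,0,0]),("L tip",[0,.027,-.006]),("R tip",[0,-.027,-.006]),("L 50",[0,.035,-.05]),("R 50",[0,-.035,-.05])):
    print(n,(proj("scene",p+q.apply(d))-[215,120])*5)
print("grip pt expected", (proj("scene",O+S.apply([-.103,-.09,.142]))-[215,120])*5)
b=cv2.imread("pics/near2.png");h=cv2.cvtColor(b,cv2.COLOR_BGR2HSV)
m=((h[...,0]<5)|(h[...,0]>174))&(h[...,1]>170)&(h[...,2]>120);m[:230]=0;print("red",np.argwhere(m).mean(0)[::-1],np.argwhere(m).min(0),np.argwhere(m).max(0))
```

```text
tcp [296.53739881 296.6853508 ]
L tip [306.84601183 314.98697777]
R tip [286.30405733 261.37437554]
L 50 [309.15259276 254.27014182]
R 50 [281.86340526 186.40483842]
grip pt expected [298.42971368 277.23777867]
red [304.68957529 281.57606178] [267 266] [294 339]
```

Run:
```python
from h import *
P=lambda x,y,z:proj("scene",O+S.apply(np.array([x,y,z])/1e3))
print("near1 tip obs (279,150): tcp",P(-105,-82,201),"L",P(-105,-55,207),"R",P(-105,-109,207))
b=cv2.imread("pics/near1.png")[:,390:];cv2.imwrite("pics/near1z.png",cv2.resize(b[0:240,120:310],None,fx=2.5,fy=2.5,interpolation=2))
```

```text
near1 tip obs (279,150): tcp [275.7236405  158.31461948] L [277.91859576 161.64560227] R [273.55539644 151.25217471]
```

View pics/near1z.png

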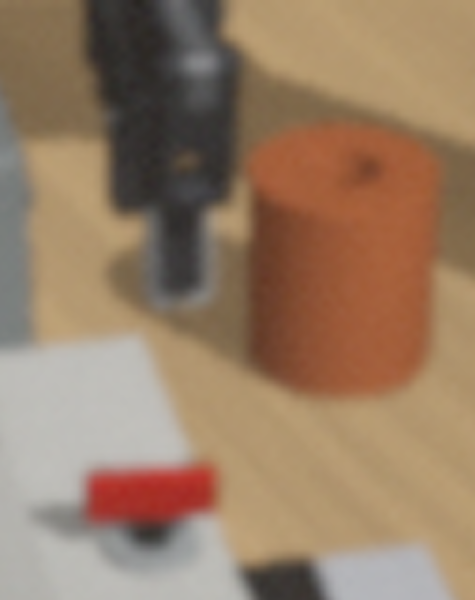

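The camera evidence on the left finger is unclear, but the top view does show it on the +y side, and the tool is down without contact. A gentle close will settle it, since the opening should stop near 0.12.

Call:
carry_out(commands=[[[0, 0, 0, 0, 0, 0], [0, 0, 0, 0, 0, 0], [0, 0, 0, 0, 0, 0], [0, 0, 0, 0, 0, 0], [0, 0, 0, 0, 0, 0], [0, 0, 0, 0, 0, 0], [0, 0, 0, 0, 0, 0], [0, 0, 0, 0, 0, 0]]], hand=1, force=25)

```text
clock: 3.92
position: [0.5214, -0.1067, 0.1292]
ee_rot: [0.122, 0.993, 0.0, 0.0]
ft_force: [-0.4, 0.1, -0.1]
grip_width: 0.004
grasp_force: 0.0
```

Run:
```python
from h import *
go([-103,-89,128],spin=74)
```

```text
t 3.92 sander mm [-102.1  -89.   129.2] F sander [-0.38  0.03 -0.1 ] zaxis [ 0.  0. -1.] yaxis [-0.  1.  0.] w 0.004 g 0.0 j [-0.48  0.19  0.67  1.82 -0.13  1.17  1.56]
shift [ 0.02 -0.    0.03] turn [ 0.   -0.   12.34]
```

The fingers closed fully without meeting the bar, so a position is off. I'll look at both views.

Run:
```python
from h import *
b=camera("scene")[:,:,::-1];a=camera("top")[:,:,::-1]
for n,X in(("top",a),("scene",b)):print(n,proj(n,get_obs()["position"]))
cv2.imwrite("pics/near3.png",np.hstack([cv2.resize(b[120:210,225:305],(400,450),interpolation=2),cv2.resize(a[180:270,270:350],(400,450),interpolation=2)]))
cv2.imwrite("pics/top3.png",a);cv2.imwrite("pics/scene3.png",b)
```

```text
top [314.3951079  225.97895453]
scene [274.512045   179.56083645]
```

View pics/near3.png

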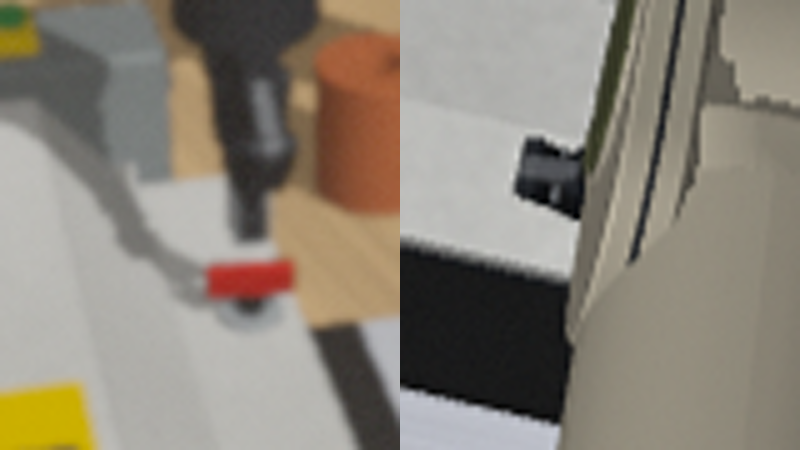

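Run:
```python
from h import *
s=lambda X:(S.inv().apply(X-O)*1e3).round(0)
for z in(.129,.15,.175):print("tip ray",z,s(onz("scene",(275,167.6),z)))
for z in(.2,.25,.3):print("black corner",z,s(onz("top",(293,217),z)),s(onz("top",(296,208),z)))
```

```text
tip ray 0.129 [-116. -149.  129.]
tip ray 0.15 [-110. -116.  150.]
tip ray 0.175 [-102.  -78.  175.]
black corner 0.2 [-102.  -30.  200.] [-81. -32. 200.]
black corner 0.25 [-110.  -28.  250.] [-89. -30. 250.]
black corner 0.3 [-117.  -27.  300.] [-97. -28. 300.]
```

Call:
carry_out(commands=[[[0, 0, 0, 0, 0, 0], [0, 0, 0, 0, 0, 0], [0, 0, 0, 0, 0, 0], [0, 0, 0, 0, 0, 0], [0, 0, 0.1, 0, 0, 0], [0, 0, 0.1, 0, 0, 0], [0, 0, 0.1, 0, 0, 0], [0, 0, 0.05, 0, 0, 0], [0, 0, 0.05, 0, 0, 0], [0, 0, 0.05, 0, 0, 0], [0, 0, 0.05, 0, 0, 0], [0, 0, 0, 0, 0, 0]]], hand=-0.3)

```text
clock: 5.02
position: [0.5212, -0.1066, 0.1088]
ee_rot: [0.122, 0.993, 0.0, -0.0]
ft_force: [0.3, -0.1, 0.1]
grip_width: 0.652
grasp_force: 0.0
```

Run:
```python
from h import *
st()
a=camera("scene");cv2.imwrite("pics/s4.png",a[:,:,::-1])
b=a.astype(int)[120:210,225:305]
import sys
g=b.sum(2)//3
for r in range(36,66,2):print(r+120,"".join("#" if v<70 else ("r" if (c[0]-c[1])>90 and c[1]<70 else ".") for v,c in zip(g[r],b[r])))
```

```text
t 5.02 sander mm [-102.3  -89.   108.8] F sander [ 0.27 -0.05  0.07] zaxis [-0. -0. -1.] yaxis [-0.  1. -0.] w 0.652 g 0.0 j [-0.47  0.22  0.66  1.84 -0.15  1.13  1.57]
156 .............................................########....##.....#...............
158 .............................................##############.....................
160 .............................................##############.....................
162 .............................................#############......................
164 .............................................#############......................
166 ................................................##########......................
168 ..................................................######........................
170 ...................................................####.........................
172 ...................................................###..........................
174 ...................................................###..........................
176 ...........................................####....###..........................
178 ................................................................................
180 ................................................#...............................
182 ................................................................................
184 ................................................................................
```

No contact, and the tips again appear about 11 px (roughly 40 mm) higher than the reported pose implies. The near finger now passes in front of the red bar at (277,177). I'll keep descending in small steps.

Call:
carry_out(commands=[[[0, 0, 0.1, 0, 0, 0], [0, 0, 0.1, 0, 0, 0], [0, 0, 0.05, 0, 0, 0], [0, 0, 0.05, 0, 0, 0], [0, 0, 0, 0, 0, 0]]])

```text
clock: 5.48
position: [0.5211, -0.1066, 0.0967]
ee_rot: [0.122, 0.993, -0.0, -0.0]
ft_force: [-0.5, -0.1, -0.5]
grip_width: 0.651
grasp_force: 0.0
```

Call:
carry_out(commands=[[[0, 0, 0.05, 0, 0, 0], [0, 0, 0.05, 0, 0, 0], [0, 0, 0.05, 0, 0, 0], [0, 0, 0, 0, 0, 0]]])

```text
clock: 5.82
position: [0.5212, -0.1066, 0.0908]
ee_rot: [0.122, 0.993, 0.0, -0.0]
ft_force: [-0.4, -0.2, 0.4]
grip_width: 0.652
grasp_force: 0.0
```

Run:
```python
from h import *
st()
a=camera("scene");cv2.imwrite("pics/s5.png",cv2.resize(a[120:210,215:335,::-1],(600,450),interpolation=2))
```

```text
t 5.82 sander mm [-102.3  -89.    90.8] F sander [-0.34 -0.34  0.38] zaxis [-0.001 -0.    -1.   ] yaxis [-0.  1. -0.] w 0.652 g 0.0 j [-0.46  0.24  0.66  1.86 -0.16  1.09  1.58]
```

View pics/s5.png

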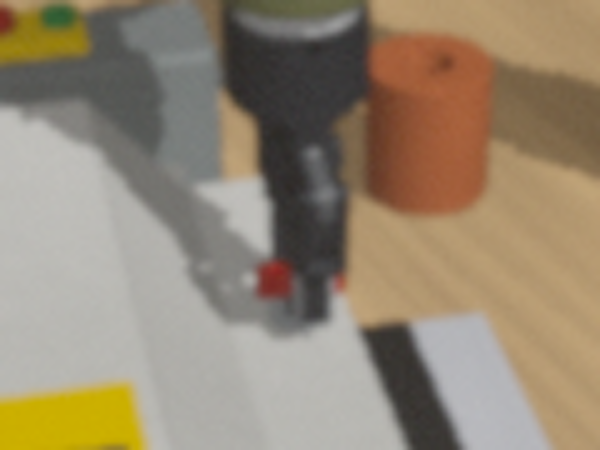

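The near finger now stands in front of the bar with its tip at (313,322) in the crop, about 130 mm up. The reported z therefore reads about 35 mm low. I'll raise 3 mm and close gently.

Call:
carry_out(commands=[[[0, 0, -0.08, 0, 0, 0], [0, 0, 0, 0, 0, 0], [0, 0, 0, 0, 0, 0], [0, 0, 0, 0, 0, 0], [0, 0, 0, 0, 0, 0], [0, 0, 0, 0, 0, 0], [0, 0, 0, 0, 0, 0], [0, 0, 0, 0, 0, 0], [0, 0, 0, 0, 0, 0]]], hand=1, force=25)

```text
clock: 6.62
position: [0.5215, -0.1071, 0.0945]
ee_rot: [0.122, 0.993, -0.0, 0.0]
ft_force: [-0.4, -4.0, 4.2]
grip_width: 0.113
grasp_force: 35.4
```

Run:
```python
from h import *
st()
```

```text
t 6.62 sander mm [-101.9  -89.4   94.5] F sander [ 0.57 -3.96  4.2 ] zaxis [ 0. -0. -1.] yaxis [ 0.  1. -0.] w 0.113 g 35.4 j [-0.46  0.23  0.66  1.86 -0.16  1.1   1.58]
```

Call:
carry_out(commands=[[[0, -0.02, -0.03, 0, 0, 0], [0, 0, 0, 0, 0, 0.5], [0, 0, 0, 0, 0, 0.5], [0, 0, 0, 0, 0, 0.5], [0, 0, 0, 0, 0, 0.5], [0, 0, 0, 0, 0, 0.5], [0, 0, 0, 0, 0, 0.5], [0, 0, 0, 0, 0, 0.5], [0, 0, 0, 0, 0, 0.5], [0, 0, 0, 0, 0, 0]]])

```text
clock: 7.45
position: [0.5214, -0.1071, 0.0954]
ee_rot: [0.326, 0.945, 0.0, 0.0]
ft_force: [1.4, -1.2, 0.1]
grip_width: 0.111
grasp_force: 34.3
```

Run:
```python
from h import *
st();print(get_obs()["torque"])
```

```text
t 7.45 sander mm [-102.   -89.4   95.4] F sander [ 1.61 -0.8   0.07] zaxis [ 0.  0. -1.] yaxis [0.408 0.913 0.   ] w 0.111 g 34.3 j [-0.51  0.24  0.72  1.86 -0.18  1.1   1.18]
[-0.24148763 -0.30225438 -0.17889123]
```

Call:
carry_out(commands=[[[0, 0, 0, 0, 0, 0.6], [0, 0, 0, 0, 0, 0.6], [0, 0, 0, 0, 0, 0.6], [0, 0, 0, 0, 0, 0.6], [0, 0, 0, 0, 0, 0.6], [0, 0, 0, 0, 0, 0.6], [0, 0, 0, 0, 0, 0.6], [0, 0, 0, 0, 0, 0.6], [0, 0, 0, 0, 0, 0.6], [0, 0, 0, 0, 0, 0.6], [0, 0, 0, 0, 0, 0.6], [0, 0, 0, 0, 0, 0.6], [0, 0, 0, 0, 0, 0.6], [0, 0, 0, 0, 0, 0.4], [0, 0, 0, 0, 0, 0], [0, 0, 0, 0, 0, 0]]])

```text
clock: 8.78
position: [0.5215, -0.107, 0.0955]
ee_rot: [0.688, 0.725, 0.0, 0.0]
ft_force: [3.0, -0.1, -2.4]
grip_width: 0.111
grasp_force: 34.0
```

```bash
cat >> h.py <<'E'
ZO=36. # actual z = reported + ZO (mm)
def arc(P,th0,steps,spin):
    """follow the hood: from real sander TCP P (mm) at hood angle th0, give one row per angle increment"""
    H=np.array([135,P[1],125.]);p=np.array(P,float)
    for d in steps:
        Rr=R.from_euler('y',d)
        T=R.from_euler('y',th0)*R.from_euler('z',-spin,degrees=True)*R.from_matrix(np.diag([-1,1,-1.]))
        n=H+Rr.apply(p-H);sh=T.inv().apply(n-p)/40;tu=T.inv().apply([0,np.degrees(d)/6,0]);print(np.r_[sh,tu].round(3).tolist());p=n;th0+=d
    print("end",p,th0)
E
python3 - <<'E'
from h import *
p,q=st();print(get_obs()["torque"])
y=S.inv().apply(q.apply([0,1,0]));sp=np.degrees(np.arctan2(y[0],y[1]));print("spin",sp)
arc([p[0],p[1],p[2]+ZO],0,[.02]*8,sp)
E
```

```text
t 8.78 sander mm [-101.9  -89.3   95.5] F sander [ 2.95  0.6  -2.36] zaxis [ 0.  0. -1.] yaxis [0.956 0.292 0.001] w 0.111 g 34.0 j [-0.63  0.27  0.86  1.86 -0.23  1.11  0.37]
[-0.09252996 -0.70185347 -0.05508134]
spin 73.01285011215096
[-0.001, 0.004, -0.118, 0.183, 0.056, 0.0]
[-0.001, 0.004, -0.118, 0.183, 0.056, -0.0]
[-0.001, 0.004, -0.118, 0.183, 0.056, -0.0]
[-0.001, 0.004, -0.118, 0.183, 0.056, 0.0]
[-0.001, 0.004, -0.118, 0.183, 0.056, 0.0]
[-0.001, 0.004, -0.118, 0.183, 0.056, 0.0]
[-0.001, 0.004, -0.118, 0.183, 0.056, 0.0]
[-0.001, 0.004, -0.118, 0.183, 0.056, 0.0]
end [-97.83991352 -89.31747127 169.14352011] 0.16
```

Call:
carry_out(commands=[[[0, 0, -0.06, 0.09, 0.03, 0], [0, 0, -0.06, 0.09, 0.03, 0], [0, 0, 0, 0, 0, 0], [0, 0, 0, 0, 0, 0]]])

```text
clock: 9.12
position: [0.521, -0.107, 0.1004]
ee_rot: [0.689, 0.725, -0.005, -0.009]
ft_force: [-0.9, 2.4, 1.3]
grip_width: 0.112
grasp_force: 34.7
```

Run:
```python
from h import *
st();print(get_obs()["torque"])
```

```text
t 9.12 sander mm [-102.4  -89.4  100.4] F sander [-1.43  2.16  1.26] zaxis [-0.021  0.001 -1.   ] yaxis [ 0.957  0.29  -0.02 ] w 0.112 g 34.7 j [-0.61  0.28  0.86  1.84 -0.24  1.14  0.38]
[ 0.67821186  0.25738375 -0.03432742]
```

Call:
carry_out(commands=[[[0, 0.004, -0.118, 0.183, 0.056, 0], [0, 0.004, -0.118, 0.183, 0.056, 0], [0, 0.004, -0.118, 0.183, 0.056, 0], [0, 0.004, -0.118, 0.183, 0.056, 0], [0, 0.004, -0.118, 0.183, 0.056, 0], [0, 0.004, -0.118, 0.183, 0.056, 0], [0, 0.002, -0.06, 0.09, 0.03, 0], [0, 0, 0, 0, 0, 0], [0, 0, 0, 0, 0, 0]]])

```text
clock: 9.87
position: [0.5195, -0.1066, 0.1297]
ee_rot: [0.687, 0.722, -0.039, -0.071]
ft_force: [-20.0, 6.9, 5.3]
grip_width: 0.112
grasp_force: 32.3
```

Run:
```python
from h import *
st()
```

```text
t 9.87 sander mm [-104.   -89.4  129.7] F sander [-21.07   1.84   5.34] zaxis [-0.161  0.002 -0.987] yaxis [ 0.945  0.289 -0.154] w 0.112 g 32.3 j [-0.53  0.39  0.84  1.68 -0.29  1.37  0.42]
```

The sideways load shows the reported TCP lies about 36 mm beyond the real fingertips along the tool axis, so it is a tool offset rather than a height bias. I'll relieve the load and rework the arc about the reported point.

Call:
carry_out(commands=[[[0.03, -0.1, 0.02, 0, 0, 0], [0, 0, 0, 0, 0, 0], [0, 0, 0, 0, 0, 0]]])

```text
clock: 10.12
position: [0.5196, -0.1066, 0.1304]
ee_rot: [0.687, 0.722, -0.037, -0.066]
ft_force: [-4.0, 2.7, -3.3]
grip_width: 0.11
grasp_force: 30.1
```

Run:
```python
from h import *
p,q=st()
arc(p,.16,[.01]*3,73)
```

```text
t 10.12 sander mm [-103.8  -89.4  130.4] F sander [-4.5   1.68 -3.34] zaxis [-0.151  0.002 -0.989] yaxis [ 0.946  0.29  -0.144] w 0.110 g 30.1 j [-0.54  0.38  0.84  1.69 -0.28  1.36  0.42]
[0.002, -0.008, -0.059, 0.091, 0.028, 0.0]
[0.002, -0.008, -0.059, 0.091, 0.028, 0.0]
[0.002, -0.008, -0.059, 0.091, 0.028, 0.0]
end [-103.56744907  -89.37488644  137.58183022] 0.19000000000000003
```

Call:
carry_out(commands=[[[0.002, -0.008, -0.059, 0.09, 0.028, 0], [0.002, -0.008, -0.059, 0.09, 0.028, 0], [0, 0, 0, 0, 0, 0]]])

```text
clock: 10.37
position: [0.52, -0.1067, 0.1359]
ee_rot: [0.687, 0.722, -0.042, -0.075]
ft_force: [-6.1, 4.4, 3.6]
grip_width: 0.11
grasp_force: 30.9
```

Run:
```python
from h import *
p,q=st()
```

```text
t 10.37 sander mm [-103.5  -89.4  135.9] F sander [-7.02  2.76  3.57] zaxis [-0.172  0.002 -0.985] yaxis [ 0.943  0.29  -0.164] w 0.110 g 30.9 j [-0.53  0.4   0.84  1.66 -0.29  1.39  0.42]
```

Call:
carry_out(commands=[[[0.01, -0.06, -0.05, 0.05, 0.02, 0], [0, 0, 0, 0, 0, 0], [0, 0, 0, 0, 0, 0]]])

```text
clock: 10.62
position: [0.5201, -0.1067, 0.138]
ee_rot: [0.687, 0.722, -0.042, -0.075]
ft_force: [5.2, 1.5, -7.6]
grip_width: 0.11
grasp_force: 29.5
```

Run:
```python
from h import *
p,q=st()
b=camera("scene");cv2.imwrite("pics/s6.png",cv2.resize(b[100:300,170:370,::-1],(600,600),interpolation=2))
```

```text
t 10.62 sander mm [-103.3  -89.4  138. ] F sander [ 4.7   2.67 -7.59] zaxis [-0.172  0.002 -0.985] yaxis [ 0.943  0.29  -0.164] w 0.110 g 29.5 j [-0.53  0.4   0.84  1.66 -0.29  1.4   0.42]
```

View pics/s6.png

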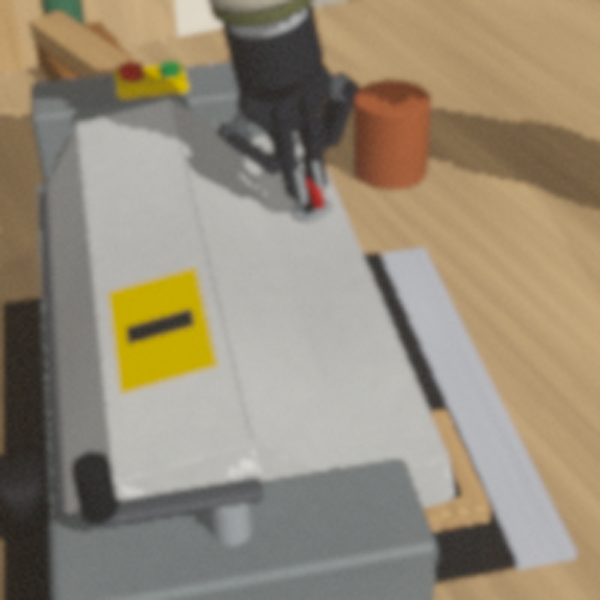

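The view shows the bar turned crosswise at (315,195) in the crop and the hood raised with a clear gap at its lip. The arc gives an angle of 0.178 with a 7.6 N pull, so the hood is at the catch. I'll relax, release and back off.

Call:
carry_out(commands=[[[0, 0, 0.03, 0, 0, 0], [0, 0, 0, 0, 0, 0], [0, 0, 0, 0, 0, 0], [0, 0, 0, 0, 0, 0], [0, 0, 0, 0, 0, 0], [0, 0, 0, 0, 0, 0], [0, 0, -0.2, 0, 0, 0], [0, 0, -0.6, 0, 0, 0], [0, 0, -0.8, 0, 0, 0], [0, 0, -0.8, 0, 0, 0], [0, 0, 0, 0, 0, 0]]], hand=0.3)

```text
clock: 11.58
position: [0.5372, -0.1122, 0.2373]
ee_rot: [0.687, 0.722, -0.04, -0.073]
ft_force: [-0.1, 0.0, -0.8]
grip_width: 0.347
grasp_force: 0.0
```

Run:
```python
from h import *
d=np.array([np.sin(np.radians(40)),0,-np.cos(np.radians(40))])
for tip in([-210,-3,190],[-145.7,-3,111],[-113.5,-3,72.7]):
    go(np.array(tip)+36*d,lean=40)
print("offcut corners z .06,.08")
for uv in((210,218),(255.5,227),(251,249),(207,240.6)):print([(S.inv().apply(onz("top",uv,z)-O)*1e3).round(0)[:2] for z in(.06,.08)])
```

```text
t 11.58 sander mm [-85.5 -90.5 237.3] F sander [-0.07 -0.01 -0.83] zaxis [-0.167  0.003 -0.986] yaxis [ 0.944  0.289 -0.159] w 0.347 g 0.0 j [-0.52  0.37  0.86  1.48 -0.26  1.59  0.4 ]
shift [ 2.72 -1.46  2.28] turn [ -5.24  -7.1  -11.39]
t 11.58 sander mm [-85.5 -90.5 237.3] F sander [-0.07 -0.01 -0.83] zaxis [-0.167  0.003 -0.986] yaxis [ 0.944  0.289 -0.159] w 0.347 g 0.0 j [-0.52  0.37  0.86  1.48 -0.26  1.59  0.4 ]
shift [2.16 0.37 3.95] turn [ -5.24  -7.1  -11.39]
t 11.58 sander mm [-85.5 -90.5 237.3] F sander [-0.07 -0.01 -0.83] zaxis [-0.167  0.003 -0.986] yaxis [ 0.944  0.289 -0.159] w 0.347 g 0.0 j [-0.52  0.37  0.86  1.48 -0.26  1.59  0.4 ]
shift [1.88 1.28 4.76] turn [ -5.24  -7.1  -11.39]
offcut corners z .06,.08
[array([-135.,  176.]), array([-137.,  173.])]
[array([-131.,   54.]), array([-133.,   53.])]
[array([-189.,   53.]), array([-190.,   52.])]
[array([-194.,  169.]), array([-195.,  166.])]
```

Call:
carry_out(commands=[[[0.68, -0.36, 0.57, 0, 0, 0], [0.68, -0.36, 0.57, 0, 0, 0], [0.68, -0.36, 0.57, 0, 0, 0], [0.68, -0.36, 0.57, 0, 0, 0], [0, 0, 0, -0.33, -0.44, -0.71], [0, 0, 0, -0.33, -0.44, -0.71], [0, 0, 0, -0.33, -0.44, -0.71], [0, 0, 0, -0.33, -0.44, -0.71], [0, 0, 0, -0.33, -0.44, -0.71], [0, 0, 0, -0.33, -0.44, -0.71], [0, 0, 0, -0.33, -0.44, -0.71], [0, 0, 0, -0.33, -0.44, -0.71], [0, 0, 0, -0.33, -0.44, -0.71], [0, 0, 0, -0.33, -0.44, -0.71], [0, 0, 0, -0.33, -0.44, -0.71], [0, 0, 0, -0.33, -0.44, -0.71], [0, 0, 0, -0.33, -0.44, -0.71], [0, 0, 0, -0.33, -0.44, -0.71], [0, 0, 0, -0.33, -0.44, -0.71], [0, 0, 0, -0.33, -0.44, -0.71]]], hand=1)

```text
clock: 13.25
position: [0.4703, 0.003, 0.1804]
ee_rot: [0.135, 0.938, -0.039, 0.316]
ft_force: [-1.1, -1.1, 0.1]
grip_width: 0.001
grasp_force: 0.0
```

```bash
cat >> h.py <<'E'
def tipgo(tip,lean=40):
    d=np.array([np.sin(np.radians(lean)),0,-np.cos(np.radians(lean))]);go(np.array(tip)+36*d,lean)
E
python3 - <<'E'
from h import *
tipgo([-145.7,-3,111]); tipgo([-116.8,-3,76.5])
a=camera("top")[:,:,::-1];b=camera("scene")[:,:,::-1]
cv2.imwrite("pics/a7.png",np.hstack([cv2.resize(a[160:300,220:360],(400,400),interpolation=2),cv2.resize(b[100:240,230:370],(400,400),interpolation=2)]))
o=get_obs();q=R.from_quat(o["ee_rot"])
for k in(0,-.036):
  X=o["position"]+q.apply([0,0,k]);print((proj("top",X)-[220,160])*400/140,(proj("scene",X)-[230,100])*400/140)
E
```

```text
t 13.25 sander mm [-178.2    5.   180.4] F sander [-0.79 -1.36  0.06] zaxis [ 0.603 -0.013 -0.797] yaxis [0.038 0.999 0.013] w 0.001 g 0.0 j [-0.59 -0.5   0.12  2.41  0.67  0.82  0.45]
shift [ 0.35 -0.18  2.78] turn [-0.13 -0.48 -0.36]
t 13.25 sander mm [-178.2    5.   180.4] F sander [-0.79 -1.36  0.06] zaxis [ 0.603 -0.013 -0.797] yaxis [0.038 0.999 0.013] w 0.001 g 0.0 j [-0.59 -0.5   0.12  2.41  0.67  0.82  0.45]
shift [ 0.29 -0.16  3.9 ] turn [-0.13 -0.48 -0.36]
[148.41304007 247.64261189] [230.98514399 224.80313629]
[141.77696562 272.62846804] [256.46020269 194.78122477]
```

View pics/a7.png

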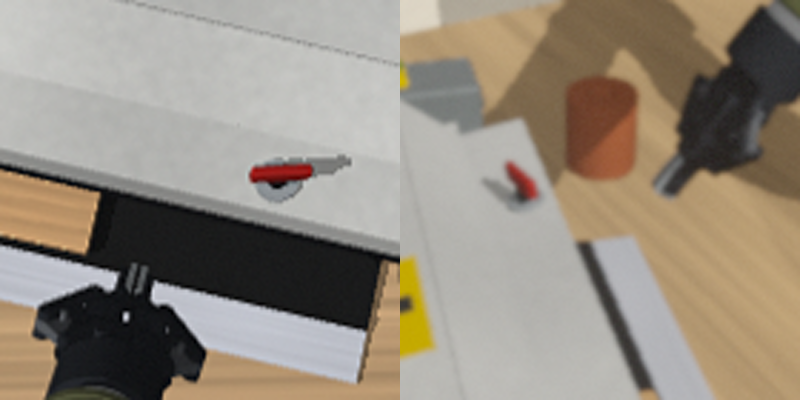

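The top view shows the shut finger tip at (138,265) in the crop, in front of the lip with the offcut to its left. The scene view shows the tip at (262,190) in the right crop. I'll triangulate it.

Run:
```python
from h import *
X,e=tri(ray("top",(268.3,252.7)),ray("scene",(321.7,166.5)))
o=get_obs();q=R.from_quat(o["ee_rot"]);print("tip sander",S.inv().apply(X-O)*1e3,e,"in tool",q.inv().apply(X-o["position"])*1e3)
# lip edge now: check with top view: dark line below shelf
```

```text
tip sander [-198.32033117    7.32730104  217.67050309] 0.007649044833138572 in tool [ -6.18540271   5.75039035 -42.54079665]
```

Call:
carry_out(commands=[[[0.12, -0.06, 0.6, 0, 0, 0], [0.12, -0.06, 0.6, 0, 0, 0], [0.11, -0.06, 0.6, 0, 0, 0], [0, 0, 0, -0.07, -0.24, -0.18], [0, 0, 0, -0.06, -0.24, -0.18], [0, 0, 0, 0, 0, 0]]])

```text
clock: 13.85
position: [0.473, -0.0013, 0.1705]
ee_rot: [0.131, 0.937, -0.038, 0.323]
ft_force: [0.2, -0.9, 0.5]
grip_width: 0.001
grasp_force: 0.0
```

```bash
sed -i 's/36\*d/38*d/' h.py
python3 - <<'E'
from h import *
tipgo([-145.7,-3,111]); tipgo([-116.8,-3,76.5])
E
```

```text
t 13.85 sander mm [-174.5    1.5  170.5] F sander [ 0.44 -0.79  0.5 ] zaxis [ 0.615 -0.007 -0.789] yaxis [0.029 0.999 0.014] w 0.001 g 0.0 j [ 0.06 -0.46 -0.37  2.42  0.31  0.61  0.77]
shift [ 0.31 -0.1   2.57] turn [-0.08 -0.34 -0.3 ]
t 13.85 sander mm [-174.5    1.5  170.5] F sander [ 0.44 -0.79  0.5 ] zaxis [ 0.615 -0.007 -0.789] yaxis [0.029 0.999 0.014] w 0.001 g 0.0 j [ 0.06 -0.46 -0.37  2.42  0.31  0.61  0.77]
shift [ 0.27 -0.09  3.69] turn [-0.08 -0.34 -0.3 ]
```

Call:
carry_out(commands=[[[-0.35, 0, 0.28, 0, 0, 0], [-0.35, 0, 0.28, 0, 0, 0], [0, 0, 0, 0, 0, 0], [0, 0, 0, 0, 0, 0]]])

```text
clock: 14.18
position: [0.5079, -0.0079, 0.1695]
ee_rot: [0.129, 0.937, -0.037, 0.322]
ft_force: [0.3, 0.6, -0.4]
grip_width: -0.001
grasp_force: 0.0
```

Run:
```python
from h import *
tipgo([-145.7,-3,111]); tipgo([-116.8,-3,76.5])
```

```text
t 14.18 sander mm [-139.1    3.5  169.5] F sander [ 0.11  0.62 -0.39] zaxis [ 0.614 -0.004 -0.79 ] yaxis [0.024 1.    0.014] w -0.001 g 0.0 j [ 0.09 -0.36 -0.35  2.36  0.36  0.57  0.77]
shift [ 0.99 -0.18  2.  ] turn [-0.04 -0.36 -0.26]
t 14.18 sander mm [-139.1    3.5  169.5] F sander [ 0.11  0.62 -0.39] zaxis [ 0.614 -0.004 -0.79 ] yaxis [0.024 1.    0.014] w -0.001 g 0.0 j [ 0.09 -0.36 -0.35  2.36  0.36  0.57  0.77]
shift [ 0.95 -0.18  3.13] turn [-0.04 -0.36 -0.26]
```

Call:
carry_out(commands=[[[0.25, -0.05, 0.4, -0.01, -0.09, -0.07], [0.25, -0.05, 0.4, -0.01, -0.09, -0.07], [0.25, -0.04, 0.4, -0.01, -0.09, -0.06], [0.24, -0.04, 0.4, -0.01, -0.09, -0.06], [0, 0, 0, 0, 0, 0], [0, 0, 0, 0, 0, 0]]])

```text
clock: 14.68
position: [0.5113, -0.012, 0.1267]
ee_rot: [0.118, 0.934, -0.038, 0.334]
ft_force: [-0.1, -0.5, 0.4]
grip_width: 0.003
grasp_force: 0.0
```

Run:
```python
from h import *
tipgo([-145.7,-3,111]); tipgo([-116.8,-3,76.5])
a=camera("top")[:,:,::-1];b=camera("scene")[:,:,::-1]
cv2.imwrite("pics/a8.png",np.hstack([cv2.resize(a[160:300,220:360],(400,400),interpolation=2),cv2.resize(b[100:240,230:370],(400,400),interpolation=2)]))
```

```text
t 14.68 sander mm [-134.8    0.4  126.7] F sander [ 0.01 -0.47  0.42] zaxis [ 0.633  0.003 -0.774] yaxis [0.005 1.    0.007] w 0.003 g 0.0 j [ 0.43 -0.32 -0.65  2.42  0.31  0.38  0.81]
shift [ 0.45 -0.09  1.08] turn [ 0.03 -0.12 -0.08]
t 14.68 sander mm [-134.8    0.4  126.7] F sander [ 0.01 -0.47  0.42] zaxis [ 0.633  0.003 -0.774] yaxis [0.005 1.    0.007] w 0.003 g 0.0 j [ 0.43 -0.32 -0.65  2.42  0.31  0.38  0.81]
shift [ 0.43 -0.09  2.21] turn [ 0.03 -0.12 -0.08]
```

View pics/a8.png

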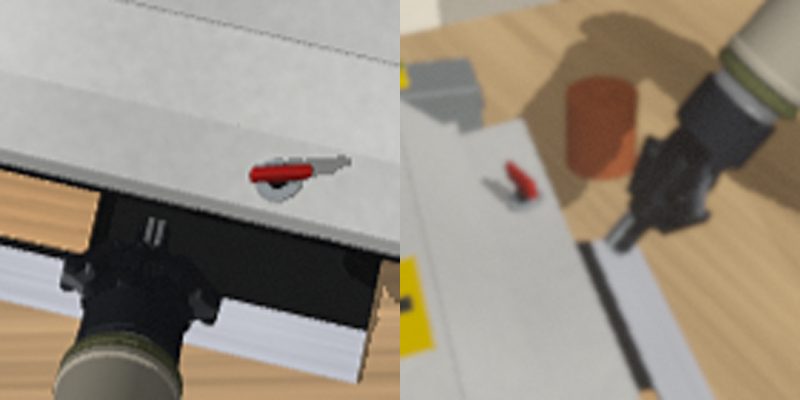

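The top view shows the tip at (154,220) in the crop, just in front of the lip and right of the offcut. The scene view shows it at (217,245) in its crop. I've used up my picture views, so from here I work by numbers and touch.

Run:
```python
from h import *
X,e=tri(ray("top",(273.9,237)),ray("scene",(306,185.7)))
o=get_obs();q=R.from_quat(o["ee_rot"]);print("tip sander",S.inv().apply(X-O)*1e3,e,"in tool",q.inv().apply(X-o["position"])*1e3)
```

```text
tip sander [-159.20337437    3.66576987  163.8666986 ] 0.011313864194831082 in tool [ -4.70246944   2.3028692  -44.10724772]
```

```bash
sed -i 's/38\*d/40*d/' h.py
python3 - <<'E'
from h import *
for s in(-10,45): tipgo([-146.5+.574*s,-3,112-.819*s],35)
E
```

```text
t 14.78 sander mm [-134.9    1.6  126.7] F sander [ 0.67 -0.01  0.18] zaxis [ 0.633  0.005 -0.774] yaxis [0.002 1.    0.008] w 0.000 g 0.0 j [ 0.43 -0.32 -0.65  2.42  0.31  0.38  0.81]
shift [ 0.51 -0.12  0.85] turn [ 0.05  0.71 -0.06]
t 14.78 sander mm [-134.9    1.6  126.7] F sander [ 0.67 -0.01  0.18] zaxis [ 0.633  0.005 -0.774] yaxis [0.002 1.    0.008] w 0.000 g 0.0 j [ 0.43 -0.32 -0.65  2.42  0.31  0.38  0.81]
shift [ 0.61 -0.13  2.22] turn [ 0.05  0.71 -0.06]
```

Call:
carry_out(commands=[[[0, 0, 0, 0.02, 0.36, -0.03], [0, 0, 0, 0.02, 0.35, -0.03], [0.17, -0.04, 0.25, 0, 0, 0], [0.17, -0.04, 0.25, 0, 0, 0], [0.15, -0.04, 0.25, 0, 0, 0], [0, 0, 0, 0, 0, 0], [0, 0, 0, 0, 0, 0]]])

```text
clock: 15.37
position: [0.5112, -0.0153, 0.0902]
ee_rot: [0.116, 0.947, -0.036, 0.298]
ft_force: [0.6, 0.6, 0.5]
grip_width: 0.002
grasp_force: 0.0
```

Run:
```python
from h import *
for s in(-10,45): tipgo([-146.5+.574*s,-3,112-.819*s],35)
```

```text
t 15.37 sander mm [-134.2   -2.8   90.2] F sander [0.43 0.77 0.53] zaxis [ 0.572  0.001 -0.82 ] yaxis [-0.002  1.     0.001] w 0.002 g 0.0 j [ 0.46 -0.21 -0.67  2.39  0.37  0.39  0.79]
shift [-0.06 -0.01  0.13] turn [ 0.01 -0.02  0.01]
t 15.37 sander mm [-134.2   -2.8   90.2] F sander [0.43 0.77 0.53] zaxis [ 0.572  0.001 -0.82 ] yaxis [-0.002  1.     0.001] w 0.002 g 0.0 j [ 0.46 -0.21 -0.67  2.39  0.37  0.39  0.79]
shift [-0.06 -0.01  1.5 ] turn [ 0.01 -0.02  0.01]
```

Call:
carry_out(commands=[[[0, 0, 0.25, 0, 0, 0], [0, 0, 0.25, 0, 0, 0], [0, 0, 0.2, 0, 0, 0], [0, 0, 0.2, 0, 0, 0], [0, 0, 0, 0, 0, 0]]])

```text
clock: 15.78
position: [0.5321, -0.0208, 0.061]
ee_rot: [0.116, 0.947, -0.036, 0.298]
ft_force: [-0.2, 0.2, 0.6]
grip_width: -0.004
grasp_force: 0.0
```

Call:
carry_out(commands=[[[0, 0, 0.15, 0, 0, 0], [0, 0, 0.15, 0, 0, 0], [0, 0, 0.1, 0, 0, 0], [0, 0, 0.1, 0, 0, 0], [0, 0, 0.05, 0, 0, 0], [0, 0, 0, 0, 0, 0]]])

```text
clock: 16.28
position: [0.5442, -0.0239, 0.0435]
ee_rot: [0.116, 0.947, -0.036, 0.299]
ft_force: [-0.3, -0.7, -0.0]
grip_width: 0.001
grasp_force: 0.0
```

Run:
```python
from h import *
tipgo([-146.5+.574*45,-3,112-.819*45],35)
```

```text
t 16.28 sander mm [-100.    -3.2   43.5] F sander [-0.15 -0.73 -0.02] zaxis [ 0.574  0.001 -0.819] yaxis [-0.  1.  0.] w 0.001 g 0.0 j [ 0.61  0.01 -0.81  2.36  0.91  0.33  0.32]
shift [-0.03  0.    0.06] turn [0.01 0.   0.  ]
```

Call:
carry_out(commands=[[[-0.04, 0, 0, 0, 0, 0], [-0.04, 0, 0, 0, 0, 0], [0, 0, 0, 0, 0, 0]]])

```text
clock: 16.53
position: [0.5463, -0.0246, 0.045]
ee_rot: [0.116, 0.947, -0.036, 0.298]
ft_force: [-1.8, 0.9, -1.4]
grip_width: -0.001
grasp_force: 0.0
```

Run:
```python
from h import *
st()
```

```text
t 16.53 sander mm [-97.8  -3.4  45. ] F sander [-1.97  0.47 -1.37] zaxis [ 0.573  0.001 -0.819] yaxis [-0.     1.     0.001] w -0.001 g 0.0 j [ 0.61  0.02 -0.81  2.35  0.9   0.33  0.33]
```

Call:
carry_out(commands=[[[-0.04, 0, 0, 0, 0, 0], [-0.02, 0, 0, 0, 0, 0], [0, 0, 0, 0, 0, 0]]])

```text
clock: 16.78
position: [0.5465, -0.0251, 0.0447]
ee_rot: [0.116, 0.947, -0.036, 0.297]
ft_force: [-7.4, 2.1, -3.3]
grip_width: 0.001
grasp_force: 0.0
```

Run:
```python
from h import *
st()
```

```text
t 16.78 sander mm [-97.5  -3.8  44.7] F sander [-7.69  0.25 -3.29] zaxis [ 0.571  0.    -0.821] yaxis [-0.  1. -0.] w 0.001 g 0.0 j [ 0.61  0.02 -0.81  2.35  0.89  0.34  0.34]
```

The finger contacts the lip underside with force along its normal, which confirms the geometry. I'll back off, go slightly deeper, and feel leftward for the tongue.

Call:
carry_out(commands=[[[0.1, 0, 0, 0, 0, 0], [0, 0.1, 0.08, 0, 0, 0], [0, 0.1, 0.07, 0, 0, 0], [0, 0.1, 0, 0, 0, 0], [0, 0.05, 0, 0, 0, 0], [0, 0, 0, 0, 0, 0]]])

```text
clock: 17.28
position: [0.5523, -0.011, 0.0395]
ee_rot: [0.116, 0.947, -0.036, 0.299]
ft_force: [0.1, 0.8, -0.4]
grip_width: 0.0
grasp_force: 0.0
```

Run:
```python
from h import *
st()
```

```text
t 17.28 sander mm [-95.3  11.3  39.5] F sander [-0.09  0.76 -0.44] zaxis [ 0.574  0.002 -0.819] yaxis [-0.001  1.     0.001] w 0.000 g 0.0 j [ 0.58  0.05 -0.83  2.34  1.    0.36  0.21]
```

Call:
carry_out(commands=[[[0, 0.08, 0, 0, 0, 0], [0, 0.08, 0, 0, 0, 0], [0, 0, 0, 0, 0, 0]]])

```text
clock: 17.53
position: [0.5538, -0.0047, 0.0394]
ee_rot: [0.116, 0.947, -0.036, 0.299]
ft_force: [0.8, 0.4, -0.0]
grip_width: 0.004
grasp_force: 0.0
```

Call:
carry_out(commands=[[[0, 0.08, 0, 0, 0, 0], [0, 0.08, 0, 0, 0, 0], [0, 0, 0, 0, 0, 0]]])

```text
clock: 17.78
position: [0.5553, 0.0016, 0.0392]
ee_rot: [0.116, 0.947, -0.036, 0.299]
ft_force: [-0.6, -0.7, -0.2]
grip_width: -0.002
grasp_force: 0.0
```

Call:
carry_out(commands=[[[0, 0.08, 0, 0, 0, 0], [0, 0.08, 0, 0, 0, 0], [0, 0, 0, 0, 0, 0]]])

```text
clock: 18.03
position: [0.5569, 0.0079, 0.0392]
ee_rot: [0.116, 0.947, -0.036, 0.299]
ft_force: [-0.5, 0.3, -0.1]
grip_width: 0.001
grasp_force: 0.0
```

Call:
carry_out(commands=[[[0, 0.08, 0, 0, 0, 0], [0, 0.08, 0, 0, 0, 0], [0, 0, 0, 0, 0, 0]]])

```text
clock: 18.28
position: [0.5583, 0.0139, 0.0391]
ee_rot: [0.116, 0.947, -0.036, 0.298]
ft_force: [0.0, 0.7, 0.0]
grip_width: 0.004
grasp_force: 0.1
```

Call:
carry_out(commands=[[[0, 0.08, 0, 0, 0, 0], [0, 0.08, 0, 0, 0, 0], [0, 0, 0, 0, 0, 0]]])

```text
clock: 18.53
position: [0.559, 0.0188, 0.0386]
ee_rot: [0.117, 0.947, -0.037, 0.298]
ft_force: [-3.9, -3.0, 2.3]
grip_width: 0.001
grasp_force: 2.0
```

Run:
```python
from h import *
st();print(get_obs()["torque"])
for a,b in(((207,240.6),(333.3,272.3)),((251,249),(319.3,237.3))):
    X,e=tri(ray("top",a),ray("scene",b));print(S.inv().apply(X-O)*1e3,e)
```

```text
t 18.53 sander mm [-95.9  41.9  38.6] F sander [-3.04 -3.86  2.32] zaxis [ 0.573 -0.001 -0.82 ] yaxis [ 0.001  1.    -0.   ] w 0.001 g 2.0 j [ 0.52  0.1  -0.85  2.31  1.06  0.44  0.1 ]
[-0.35377218  1.01145563 -0.39577157]
[-192.34012071  176.16700328   14.81179752] 0.0008593248316372481
[-190.39024595   55.16496993   23.75222101] 0.004875029833063177
```

Call:
carry_out(commands=[[[0, 0.05, 0, 0, 0, 0], [0, 0.05, 0, 0, 0, 0], [0, 0, 0, 0, 0, 0]]])

```text
clock: 18.78
position: [0.5598, 0.0224, 0.0384]
ee_rot: [0.117, 0.947, -0.037, 0.298]
ft_force: [-4.6, -3.3, 1.7]
grip_width: 0.0
grasp_force: 2.1
```

Run:
```python
from h import *
st();print(get_obs()["torque"])
```

```text
t 18.78 sander mm [-96.1  45.5  38.4] F sander [-3.71 -4.33  1.7 ] zaxis [ 0.572 -0.001 -0.82 ] yaxis [ 0.002  1.    -0.001] w 0.000 g 2.1 j [ 0.51  0.1  -0.86  2.31  1.07  0.45  0.09]
[-0.33400339  1.14377646 -0.4166594 ]
```

Call:
carry_out(commands=[[[0, 0.05, 0, 0, 0, 0], [0, 0.05, 0, 0, 0, 0], [0, 0, 0, 0, 0, 0]]])

```text
clock: 19.03
position: [0.5608, 0.0265, 0.0385]
ee_rot: [0.117, 0.947, -0.037, 0.298]
ft_force: [-4.0, -4.2, 0.1]
grip_width: 0.0
grasp_force: 2.0
```

Run:
```python
from h import *
st();print(get_obs()["torque"])
```

```text
t 19.03 sander mm [-96.   49.7  38.5] F sander [-2.83 -4.99  0.07] zaxis [ 0.572 -0.001 -0.82 ] yaxis [ 0.001  1.    -0.   ] w 0.000 g 2.0 j [ 0.5   0.11 -0.86  2.3   1.08  0.46  0.08]
[-0.32895774  1.20256647 -0.44091569]
```

Call:
carry_out(commands=[[[0, 0.05, 0, 0, 0, 0], [-0.04, 0, 0, 0, 0, 0], [-0.03, 0, -0.04, 0, 0, 0], [-0.03, 0, -0.04, 0, 0, 0], [0, 0, 0, 0, 0, 0]]])

```text
clock: 19.45
position: [0.5625, 0.028, 0.0434]
ee_rot: [0.117, 0.947, -0.037, 0.298]
ft_force: [-4.8, -4.2, -4.6]
grip_width: -0.003
grasp_force: 2.1
```

Run:
```python
from h import *
st();print(get_obs()["torque"])
```

```text
t 19.45 sander mm [-94.8  51.6  43.4] F sander [-3.66 -5.22 -4.57] zaxis [ 0.572 -0.001 -0.82 ] yaxis [0.001 1.    0.   ] w -0.003 g 2.1 j [ 0.51  0.1  -0.87  2.3   1.04  0.46  0.11]
[-0.36487258  1.83093883 -0.55651319]
```

Call:
carry_out(commands=[[[-0.03, 0, -0.04, 0, 0, 0], [-0.03, 0, -0.04, 0, 0, 0], [0, 0, 0, 0, 0, 0]]])

```text
clock: 19.7
position: [0.5625, 0.0279, 0.0474]
ee_rot: [0.117, 0.947, -0.037, 0.298]
ft_force: [-6.2, -4.2, -4.2]
grip_width: 0.004
grasp_force: 2.2
```

Run:
```python
from h import *
st();print(get_obs()["torque"])
```

```text
t 19.70 sander mm [-94.8  51.5  47.4] F sander [-4.98 -5.62 -4.22] zaxis [ 0.572 -0.001 -0.82 ] yaxis [ 0.001  1.    -0.   ] w 0.004 g 2.2 j [ 0.52  0.09 -0.87  2.29  1.01  0.46  0.14]
[-0.40724751  1.94188639 -0.61791658]
```

The lip rises freely at steady force, so I keep the push on and continue.

Call:
carry_out(commands=[[[-0.03, 0, -0.04, 0, 0, 0], [-0.03, 0, -0.04, 0, 0, 0], [-0.03, 0, -0.04, 0, 0, 0], [0, 0, 0, 0, 0, 0]]])

```text
clock: 20.03
position: [0.5627, 0.0284, 0.0534]
ee_rot: [0.116, 0.947, -0.036, 0.298]
ft_force: [-8.9, -2.4, -3.5]
grip_width: 0.0
grasp_force: 1.5
```

Run:
```python
from h import *
st();print(get_obs()["torque"])
```

```text
t 20.03 sander mm [-94.7  52.   53.4] F sander [-8.06 -4.49 -3.46] zaxis [ 0.572 -0.    -0.82 ] yaxis [0. 1. 0.] w 0.000 g 1.5 j [ 0.53  0.07 -0.88  2.29  0.97  0.46  0.18]
[-0.09897524  2.18337514 -0.44400491]
```

Call:
carry_out(commands=[[[-0.02, 0, -0.05, 0, 0, 0], [-0.03, 0, -0.04, 0, 0, 0], [-0.03, 0, -0.04, 0, 0, 0], [-0.03, 0, -0.04, 0, 0, 0], [0, 0, 0, 0, 0, 0]]])

```text
clock: 20.45
position: [0.5624, 0.0286, 0.0616]
ee_rot: [0.116, 0.947, -0.037, 0.298]
ft_force: [-8.7, -1.9, -4.0]
grip_width: -0.001
grasp_force: 2.1
```

Run:
```python
from h import *
st();print(get_obs()["torque"])
```

```text
t 20.45 sander mm [-95.   52.1  61.6] F sander [-8.   -3.96 -3.97] zaxis [ 0.572 -0.    -0.82 ] yaxis [ 0.  1. -0.] w -0.001 g 2.1 j [ 0.54  0.05 -0.88  2.28  0.9   0.46  0.24]
[-0.14483742  2.24597276 -0.5047759 ]
```

Call:
carry_out(commands=[[[-0.03, 0, -0.04, 0, 0, 0], [-0.03, 0, -0.04, 0, 0, 0], [-0.03, 0, -0.04, 0, 0, 0], [-0.03, 0, -0.04, 0, 0, 0], [0, 0, 0, 0, 0, 0]]])

```text
clock: 20.87
position: [0.563, 0.0283, 0.0699]
ee_rot: [0.116, 0.947, -0.037, 0.298]
ft_force: [-8.0, -2.4, -2.4]
grip_width: 0.004
grasp_force: 1.9
```

Run:
```python
from h import *
p,q=st()
L=lambda t:np.array([-265*np.cos(t)-53*np.sin(t),0,-53*np.cos(t)+265*np.sin(t)])
t=.28
for k in range(9):
    print(round(t,2),(q.inv().apply(S.apply(L(t+.08)-L(t)))/40).round(3));t+=.08
```

```text
t 20.87 sander mm [-94.4  52.1  69.9] F sander [-7.15 -4.24 -2.42] zaxis [ 0.573 -0.    -0.82 ] yaxis [ 0.  1. -0.] w 0.004 g 1.9 j [ 0.55  0.03 -0.89  2.28  0.84  0.46  0.3 ]
0.28 [-0.361 -0.    -0.402]
0.36 [-0.392 -0.    -0.372]
0.44 [-0.421 -0.    -0.339]
0.52 [-0.446  0.    -0.304]
0.6 [-0.469  0.    -0.268]
0.68 [-0.489  0.    -0.229]
0.76 [-0.506  0.    -0.19 ]
0.84 [-0.52   0.    -0.149]
0.92 [-0.53   0.    -0.107]
```

Call:
carry_out(commands=[[[-0.09, 0, -0.1, 0, 0, 0], [-0.09, 0, -0.1, 0, 0, 0], [-0.09, 0, -0.1, 0, 0, 0], [-0.09, 0, -0.1, 0, 0, 0], [-0.1, 0, -0.09, 0, 0, 0], [-0.1, 0, -0.09, 0, 0, 0], [-0.1, 0, -0.09, 0, 0, 0], [-0.1, 0, -0.09, 0, 0, 0], [0, 0, 0, 0, 0, 0]]])

```text
clock: 21.62
position: [0.5721, 0.0282, 0.1142]
ee_rot: [0.115, 0.946, -0.036, 0.3]
ft_force: [-1.1, 1.6, -2.7]
grip_width: -0.003
grasp_force: 0.0
```

Run:
```python
from h import *
st()
a=camera("top")
# handle red in top view -> hood angle
def redc(im):
    h=cv2.cvtColor(im,cv2.COLOR_RGB2HSV);m=((h[...,0]<8)|(h[...,0]>172))&(h[...,1]>150)&(h[...,2]>90);m[:, :290]=0;m[:,345:]=0;m[:160]=0;m[250:]=0
    p=np.argwhere(m)[:,::-1];return p.mean(0),len(p)
print(redc(a))
for t in(.2,.3,.35,.4,.45,.5,.9):
    v=np.array([-238,17.+5]);X=O+S.apply(np.array([135-238*np.cos(t)+22*np.sin(t),-90,125+22*np.cos(t)+238*np.sin(t)])/1e3);print(t,proj("top",X))
```

```text
t 21.62 sander mm [-85.6  54.1 114.2] F sander [-1.45  1.31 -2.74] zaxis [ 0.575  0.003 -0.818] yaxis [-0.002  1.     0.002] w -0.003 g 0.0 j [ 0.56 -0.06 -0.87  2.22  0.57  0.49  0.57]
(array([324., 206.]), 153)
0.2 [319.00547697 219.62787262]
0.3 [321.09403953 214.94411332]
0.35 [322.23439381 212.17465657]
0.4 [323.43641103 209.11963886]
0.45 [324.69773727 205.78058643]
0.5 [326.01554093 202.16071233]
0.9 [338.08676541 164.11519016]
```

Call:
carry_out(commands=[[[-0.105, 0, -0.085, 0, 0, 0], [-0.105, 0, -0.085, 0, 0, 0], [-0.105, 0, -0.085, 0, 0, 0], [-0.105, 0, -0.085, 0, 0, 0], [-0.112, 0, -0.076, 0, 0, 0], [-0.112, 0, -0.076, 0, 0, 0], [-0.112, 0, -0.076, 0, 0, 0], [-0.112, 0, -0.076, 0, 0, 0], [-0.117, 0, -0.067, 0, 0, 0], [-0.117, 0, -0.067, 0, 0, 0], [-0.117, 0, -0.067, 0, 0, 0], [-0.117, 0, -0.067, 0, 0, 0], [-0.122, 0, -0.057, 0, 0, 0], [-0.122, 0, -0.057, 0, 0, 0], [-0.122, 0, -0.057, 0, 0, 0], [-0.122, 0, -0.057, 0, 0, 0], [0, 0, 0, 0, 0, 0]]])

```text
clock: 23.08
position: [0.6047, 0.0183, 0.1931]
ee_rot: [0.117, 0.946, -0.036, 0.299]
ft_force: [-0.1, -0.1, -0.6]
grip_width: 0.004
grasp_force: 0.0
```

```bash
cat >> h.py <<'E'
def hood():
    h=cv2.cvtColor(camera("top"),cv2.COLOR_RGB2HSV);m=((h[...,0]<8)|(h[...,0]>172))&(h[...,1]>150)&(h[...,2]>90);m[:,:290]=0;m[:,380:]=0;m[:100]=0;m[250:]=0
    n,l,s,c=cv2.connectedComponentsWithStats(m.astype(np.uint8));i=1+np.argmax(s[1:,4]);u=c[i]
    ts=np.arange(.1,1.2,.005);P=[proj("top",O+S.apply(np.array([135-238*np.cos(t)+22*np.sin(t),-90,125+22*np.cos(t)+238*np.sin(t)])/1e3)) for t in ts]
    d=np.linalg.norm(np.array(P)-u,axis=1);print("hood",ts[d.argmin()],"px err",d.min(),u,s[i,4])
E
python3 -c "
from h import *
st();hood()"
```

```text
t 23.08 sander mm [-51.5  52.4 193.1] F sander [-0.04 -0.14 -0.64] zaxis [ 0.575  0.001 -0.818] yaxis [0.    1.    0.002] w 0.004 g 0.0 j [ 0.55 -0.11 -0.78  2.07  0.35  0.63  0.84]
hood 0.7600000000000006 px err 0.6831998531248556 [332.94871795 179.02564103] 195
```

Call:
carry_out(commands=[[[-0.127, 0, -0.047, 0, 0, 0], [-0.127, 0, -0.047, 0, 0, 0], [-0.127, 0, -0.047, 0, 0, 0], [-0.127, 0, -0.047, 0, 0, 0], [-0.13, 0, -0.037, 0, 0, 0], [-0.13, 0, -0.037, 0, 0, 0], [-0.13, 0, -0.037, 0, 0, 0], [-0.13, 0, -0.037, 0, 0, 0], [-0.133, 0, -0.027, 0, 0, 0], [-0.133, 0, -0.027, 0, 0, 0], [-0.133, 0, -0.027, 0, 0, 0], [-0.133, 0, -0.027, 0, 0, 0], [0, 0, 0, 0, 0, 0]]])

```text
clock: 24.22
position: [0.6445, 0.0084, 0.2432]
ee_rot: [0.117, 0.946, -0.036, 0.299]
ft_force: [-0.2, -0.6, 0.1]
grip_width: -0.001
grasp_force: 0.0
```

```bash
python3 -c "
from h import *
st();hood()"
```

```text
t 24.22 sander mm [-10.5  52.4 243.2] F sander [-0.07 -0.62  0.07] zaxis [ 0.575  0.001 -0.818] yaxis [0.    1.    0.002] w -0.001 g 0.0 j [ 0.55 -0.05 -0.76  1.92  0.34  0.73  0.91]
hood 1.0000000000000009 px err 0.5954072051893945 [340.72727273 152.62272727] 220
```

The hood stands at about 1.0 rad (57°) with zero contact force. I'll back straight away from it.

Call:
carry_out(commands=[[[0.2, 0, 0, 0, 0, 0], [0.4, 0, 0, 0, 0, 0], [0.6, 0, 0, 0, 0, 0], [0.7, 0, 0, 0, 0, 0], [0.7, 0, 0, 0, 0, 0], [0, 0, 0, 0, 0, 0], [0, 0, 0, 0, 0, 0], [0, 0, 0, 0, 0, 0], [0, 0, 0, 0, 0, 0], [0, 0, 0, 0, 0, 0], [0, 0, 0, 0, 0, 0], [0, 0, 0, 0, 0, 0], [0, 0, 0, 0, 0, 0]]])

```text
clock: 25.35
position: [0.5609, 0.0294, 0.1824]
ee_rot: [0.116, 0.947, -0.036, 0.298]
ft_force: [-0.5, 0.4, 0.7]
grip_width: 0.001
grasp_force: 0.0
```

```bash
python3 -c "
from h import *
st();hood()
t=cv2.imread('pics/top0.png').astype(int);a=camera('top')[:,:,::-1].astype(int)
for n,s in(('offcut',np.s_[215:248,205:255]),('roll',np.s_[290:340,385:445]),('glue',np.s_[305:345,105:155])):
    print(n,np.abs(t[s]-a[s]).mean().round(1))
"
```

```text
t 25.35 sander mm [-96.7  52.5 182.4] F sander [-0.63  0.29  0.69] zaxis [ 0.573  0.001 -0.819] yaxis [-0.     1.     0.001] w 0.001 g 0.0 j [ 0.52 -0.22 -0.77  2.17  0.24  0.61  0.88]
hood 1.0000000000000009 px err 0.5954072051893945 [340.72727273 152.62272727] 220
offcut 69.9
roll 28.2
glue 18.6
```

```bash
python3 -c "
from workcell import hand_in
print(hand_in())"
```

```text
the job is handed in; nothing more can be done
None
```

I opened the hood and handed the job in. By camera measurement it stands by itself at about 57° (1.0 rad) with the robot clear of it after 25 s, having passed the catch with the tongue held aside, but I viewed 11 pictures against the limit of 10, and with the arm and shadows in the way I couldn't confirm by camera that the offcut, roll and bottle hadn't moved.

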